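# Index the swivel vise to its third notch

## Task

Swivel the small bench vise (the one with the two jaws) on its clicking base so that its crank handle stands in the third notch after the broad home mark, counted anticlockwise as seen from above (the base clicks every 30 degrees), and let go of it. It may already stand in the home notch or one notch past it. Leave the round slotted turntable on the same kind of base as it stands.

Things in the scene. Friction and masses are not known exactly. Their poses are not given: they have to be found in the camera images.
- vise_head (a joint): Swivel joint of the vise, rad, growing anticlockwise from above. Clicks every 30 degrees: 0 = home notch, 0.524 first, 1.047 second, 1.571 third, 2.094 fourth, 2.618 fifth; stops at -0.12 and 2.74. Between notches a spring ball pulls it into the nearer one; 2 to 4 N at the grip push it over a click; it stays in its notch when let go.
- vise_base: Fixed base of the vise: grey flange 132 mm across, 10 mm thick. Origin: underside centre, on the upright swivel axis. Its -x axis points to the home mark (black, 20 mm broad); five thin black marks follow anticlockwise from above, one per notch. The crank arm points at the present notch's mark. The vise has two grey jaws 60 mm wide, reaches 65 mm from the axis, and is 81 mm high.
- vise_handle (a point): Middle of the vise's crank grip: upright black round rod, 18 mm diameter, 50 mm tall (85 to 135 mm above the bench, this point at 115 mm), on a flat crank arm (top at 46 mm), 85 mm from the swivel axis. It circles the axis with the vise; at joint 0 it lies on the base's -x side. Its x axis points to the swivel axis.
- table_handle (a point): Middle of the same black crank grip (115 mm above the bench, 85 mm from its axis) on the other unit: a flat round aluminium turntable 112 mm across with three slots, on the same kind of base. To be left as it stands.

How it is judged:
By the outcome, as a careful person would: the job done as asked, in the order asked, and still so for the second after the job is handed in, with the robot touching nothing.
It also fails if it takes over 35 s, if anything falls off the work surface, if the arm or the gripper's body presses on something with over 40 N, if the wrist force passes 120 N, or if a joint passes its speed limit or range.

## Robot

A 6-joint arm with a two-finger parallel gripper is mounted at the origin on a cart in front of the work surface, level with it; the furniture and walls round the work are solid. World frame = base frame: x ahead of the robot, y to its left, z up, the work surface at z = 0. Lengths are in m, angles in rad, forces in N, time in s.
With the tool pointing down it reaches from about 0.325 to 0.9 m from the base axis. Payload 6.1 kg.
Tool frame: the origin (TCP) lies midway between the tips of the shut fingers; the grasp point (between the pads) lies 19 mm behind it; z points along the fingers, y is the line along which they close (so a half turn about z gives the same grasp; the last joint's range is limited). The gripper opens to 85 mm and grips with 20 to 120 N. Pads are 22 mm wide; open, the fingers measure 114 mm over their backs; the gripper's body (76 mm by 85 mm) begins 54 mm behind the grasp point. The pads swing forward as they close: fully open they stand 13 mm farther back than shut.
Start: joints at [-1.32, 0.22, 1.526, -0, 1.395, -0.126], TCP at [0.23, -0.581, 0.202] pointing down, gripper open.
Joint ranges: [-2.98, 2.98], [-0.91, 2.08], [0.09, 2.57], [-1.24, 4.39], [0.2, 2.65], [-2.68, 2.68]. Speed limits (rad/s): [2.57, 2.57, 3.01, 3.14, 3.14, 3.14].

## Interface

Orientations are given as [roll, pitch, yaw] about the fixed x, y, z axes, in that order (R = Rz(yaw) Ry(pitch) Rx(roll)).
In Python, from plant import movep, move_l, set_joints, gripper_to, hold, inverse_kinematics, observe, get_image, get_calibration, Unreachable, job_done gives the robot as it stands. Calls block until the motion is done:
- movep(position, orientation): joint-space move of the TCP to a pose.
- move_l(position, feed=0.15, rotation=None, max_force=None): straight line of the TCP; rotation=None keeps the orientation; feed is the mean speed in m/s. With max_force (N) it stops when the force on the tool has changed by that much, and returns True; else False.
- set_joints(angles): joint-space move.
- gripper_to(opening, f_grip=None): finger opening in m; f_grip is the grip in N (None keeps the last); returns when the fingers have stopped.
- hold(seconds).
- inverse_kinematics(position, orientation): joint angles nearest the present ones, or None.
- observe(): the state.
- get_image(name): name is "side" or "top"; returns (picture, depth): 400x640x3 uint8, red, green, blue; 400x640 float32, m along the optical axis (not along the pixel's ray), 0 where there is no reading.
- get_calibration(name): a dict with "intrinsics" (3x3 intrinsics, pixels), "world_from_camera" (4x4, takes a point from camera to world coordinates). Camera axes: x right, y down, z forward; pixel columns grow to the right and rows downward; lengths in m; the calibration is good to about 2 mm. A picture is of the moment at which its call begins. get_calibration takes no time and is no camera call.
A pose or a line that the arm cannot do raises Unreachable and nothing moves.
- job_done(): hands the job in; it is judged then, once.
The state is a dict: "time_s": time; "q": joint angles; "joint_velocities": joint speeds; "joint_torque": joint torques, N m; "eef_pos": TCP position; "tcp_rot": TCP orientation; "ft_force": force on the tool from outside, world axes, zero at the start; "torque": the same for the moment, N m; "opening": finger opening in m; "grasp_force": force on a finger pad.
Only numpy, scipy, OpenCV 4.12 (cv2) and the standard library are available. Lean on these libraries where they do the work, as an engineer would, in place of code of your own. Each camera call takes 0.05 s, during which the arm holds its last target. There are 200 camera calls.

## Working session

There is one attempt and no reset: what is moved stays moved. The work goes in short steps, each a Python script; the robot and the scene stay as the last script left them, time stands still between calls to the robot, and variables do not carry over. Pictures are saved under pics/ and viewed, at most 10 in all, crops included, and the job is handed in when it is done.

```bash
mkdir -p pics; python3 - <<'E'
from plant import *
import cv2,numpy as np
for n in("top","side"):
    p,d=get_image(n); cv2.imwrite(f"pics/{n}0.png",p[:,:,::-1]); np.savez(f"{n}0.npz",p=p,d=d)
    c=get_calibration(n); print(n,c["intrinsics"],np.round(c["world_from_camera"],3))
print(observe()["time_s"])
E
```

```text
top [[394.85601402   0.         320.57684958]
 [  0.         394.85601402 202.94260058]
 [  0.           0.           1.        ]] [[ 0.008 -0.974  0.225  0.339]
 [-1.    -0.008  0.003  0.049]
 [-0.001 -0.225 -0.974  0.914]
 [ 0.     0.     0.     1.   ]]
side [[510.19756919   0.         315.9799024 ]
 [  0.         510.19756919 201.4031104 ]
 [  0.           0.           1.        ]] [[ 0.893  0.374 -0.25   0.757]
 [ 0.45  -0.755  0.477 -0.424]
 [-0.01  -0.539 -0.842  0.944]
 [ 0.     0.     0.     1.   ]]
0.1
```

View pics/top0.png

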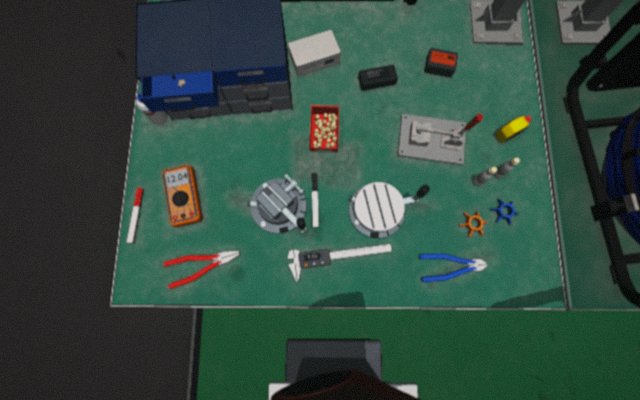

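View pics/side0.png

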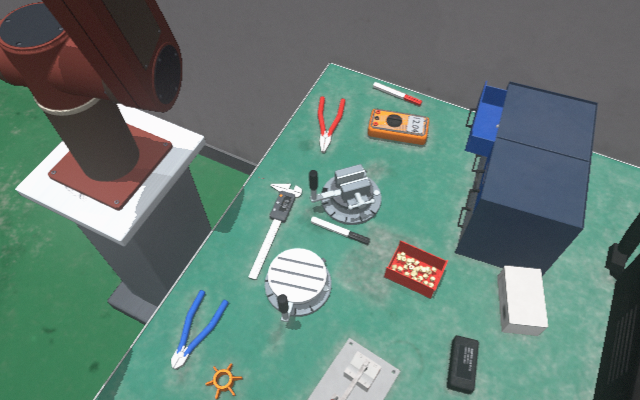

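Top view: the vise is at about (278,205) with its grip near (300,226), and the turntable is at (378,208). In the side view the vise is at (350,195) with its grip at (313,180). I'll enlarge both vise views.

```bash
python3 - <<'E'
import cv2,numpy as np
a=cv2.imread("pics/top0.png")[165:245,238:318]; b=cv2.imread("pics/side0.png")[155:235,300:390]
f=lambda x:cv2.resize(x,(400,400) if x.shape[1]==80 else (400,356),interpolation=cv2.INTER_CUBIC)
b=cv2.copyMakeBorder(f(b),0,44,0,0,0); cv2.imwrite("pics/crop.png",cv2.convertScaleAbs(np.hstack([f(a),b]),alpha=1.4))
E
```

```text
(no output)
```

View pics/crop.png

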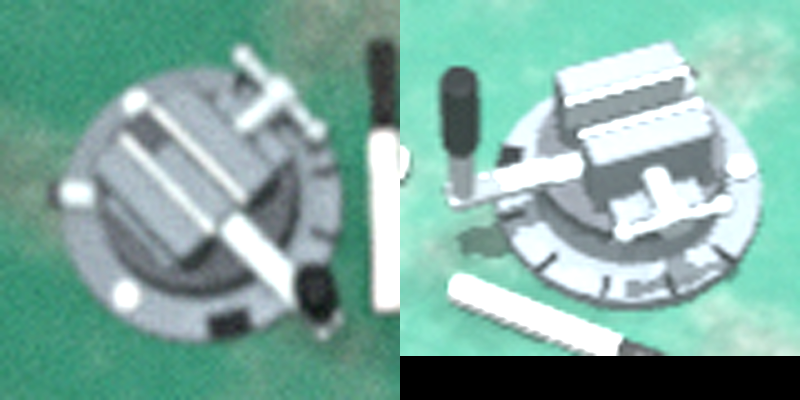

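The left half is the top view. The broad home mark is at crop (228,323) and the grip at (318,293), about 30° anticlockwise of it, so the vise seems to stand in notch 1. Next I'll measure the axis, home mark and grip numerically.

```bash
cat >h.py <<'E'
import cv2,numpy as np
from plant import *
from scipy.optimize import least_squares
def ray(n,uv):
    c=get_calibration(n);K=c["intrinsics"];T=c["world_from_camera"]
    d=np.linalg.inv(K)@np.append(np.asarray(uv,float),1); return T[:3,3],T[:3,:3]@d
def plane(n,uv,z):
    o,d=ray(n,uv); return (o+d*(z-o[2])/d[2])[:2]
def tri(u1,u2):
    A=[];b=[]
    for n,u in(("top",u1),("side",u2)):
        o,d=ray(n,u); d/=np.linalg.norm(d); P=np.eye(3)-np.outer(d,d);A.append(P);b.append(P@o)
    A=np.vstack(A);b=np.hstack(b);x,*_=np.linalg.lstsq(A,b,rcond=None);return x,np.abs(A@x-b).max()
def blobs(p,roi,thr=70,amin=8):
    x0,y0,x1,y1=roi; g=p[y0:y1,x0:x1].max(2)<thr
    n,l,s,c=cv2.connectedComponentsWithStats(g.astype(np.uint8))
    return [(s[i,4],s[i,:4]+[x0,y0,0,0],np.round(c[i]+[x0,y0],1)) for i in range(1,n) if s[i,4]>=amin]
def flange(n,p,roi,z=0.01,r=0.066):
    x0,y0,x1,y1=roi; q=p[y0:y1,x0:x1]; hsv=cv2.cvtColor(np.ascontiguousarray(q),cv2.COLOR_RGB2HSV)
    m=(hsv[...,1]<75).astype(np.uint8); m=cv2.morphologyEx(m,cv2.MORPH_OPEN,np.ones((3,3)))
    k,l,s,_=cv2.connectedComponentsWithStats(m); i=1+s[1:,4].argmax()
    c=max(cv2.findContours((l==i).astype(np.uint8),0,1)[0],key=len)[:,0]+[x0,y0]
    P=np.array([plane(n,u,z) for u in c])
    f=least_squares(lambda v:np.hypot(*(P-v[:2]).T)-v[2],[*P.mean(0),r],loss="soft_l1",f_scale=.002)
    return f.x,np.median(np.abs(f.fun))
E
python3 - <<'E'
from h import *
t=np.load("top0.npz")["p"];s=np.load("side0.npz")["p"]
print(flange("top",t,(245,170,308,240)),flange("side",s,(300,160,385,225)))
for b in blobs(t,(240,165,310,245)):print("t",b)
for b in blobs(s,(300,160,390,230)):print("s",b)
for b in blobs(t,(405,180,435,210)):print("tab",b)
E
```

```text
(array([0.54283004, 0.15182286, 0.06669442]), np.float64(0.0020412155972770255)) (array([0.52982235, 0.15137137, 0.08044477]), np.float64(0.008032585414827154))
t (np.int32(22), array([288, 200,   6,   8]), array([290.7, 203.7]))
t (np.int32(17), array([294, 204,   4,  10]), array([295.5, 209.3]))
t (np.int32(27), array([274, 213,   8,   7]), array([277.5, 216. ]))
t (np.int32(84), array([297, 218,   9,  12]), array([301. , 223.3]))
t (np.int32(43), array([267, 219,  22,   5]), array([279.1, 221.6]))
t (np.int32(37), array([280, 227,   8,   6]), array([283.5, 229.8]))
s (np.int32(130), array([310, 170,   7,  20]), array([313. , 179.6]))
s (np.int32(11), array([323, 188,   4,   4]), array([324.4, 189.4]))
tab (np.int32(129), array([414, 185,  16,  14]), array([421.9, 191.4]))
```

```bash
python3 - <<'E'
from h import *
x,e=tri((301,223.3),(313,179.6));print("grip",x,e)
c=np.array([.5428,.1518]);d=x[:2]-c;print(np.hypot(*d),np.degrees(np.arctan2(d[1],d[0])))
for n,u in(("top",(283.5,229.8)),("side",(324.4,189.4))):
    h=plane(n,u,.01);d=h-c;print("home",h,np.hypot(*d),np.degrees(np.arctan2(d[1],d[0])))
h,e=tri((283.5,229.8),(324.4,189.4));print("home tri",h,e)
# thin marks under side view, table centre, multi
t=np.load("top0.npz")["p"];print(flange("top",t,(345,170,407,240)), plane("top",(421.9,191.4),.115))
print(observe()["eef_pos"])
E
```

```text
grip [0.48073256 0.09100599 0.11075919] 0.00036518550740716194
0.08688083074326512 -135.59383722597016
home [0.48337215 0.13684953] 0.06127957047822875 -165.87893641553768
home [0.48146922 0.14059216] 0.062346452769485826 -169.64380206368023
home tri [0.4828381  0.13663538 0.01586852] 0.00038818275618096587
(array([ 0.53509291, -0.0809108 ,  0.06673264]), np.float64(0.0013578710752278136)) [ 0.54999682 -0.16029542]
[ 0.22981527 -0.58058872  0.20112663]
```

Two views agree. The grip is at (0.481, 0.091, 0.111) at -135.6° about the axis, and home is at about -167°, so this is notch 1. It needs +60°, to about -76°. I'll grasp with the pads tangential and follow the arc.

```bash
python3 - <<'E'
from h import *
c=np.array([.5428,.1518]);r=.0860
th0,th1=np.radians([-135.6,-75.6])
pt=lambda t,z:[*(c+r*np.array([np.cos(t),np.sin(t)])),z]
best=None
for k in(0,np.pi,-np.pi):
    q=[inverse_kinematics(pt(t,.093),[np.pi,0,t+k]) for t in(th0,th1)]
    print(k,[None if a is None else np.round(a,2) for a in q])
    if all(a is not None for a in q):
        m=max(abs(a[5]) for a in q)
        if best is None or m<best[0]: best=(m,k)
k=best[1];print("use",best); R=lambda t:[np.pi,0,t+k]
p=observe()["eef_pos"];move_l([p[0],p[1],.25],feed=.2)
gripper_to(.06,20)
movep(pt(th0,.22),R(th0))
print(move_l(pt(th0,.093),feed=.12,max_force=8))
o=observe();print(o["time_s"],o["eef_pos"],o["ft_force"],o["opening"])
p,d=get_image("side");cv2.imwrite("pics/pre.png",cv2.resize(p[110:240,240:400,::-1],None,fx=4,fy=4))
E
```

```text
0 [array([ 0.03,  0.01,  1.98,  0.  ,  1.16, -2.32]), None]
3.141592653589793 [array([ 0.03,  0.01,  1.98, -0.  ,  1.16,  0.82]), array([-0.02,  0.19,  1.78,  0.  ,  1.18, -0.27])]
-3.141592653589793 [array([ 0.03,  0.01,  1.98, -0.  ,  1.16,  0.82]), array([-0.02,  0.19,  1.78,  0.  ,  1.18, -0.27])]
use (np.float64(0.8228712566148353), 3.141592653589793)
False
4.6167 [0.48211502 0.09165638 0.09386503] [0.69144697 0.45096832 0.13580227] 0.06019399136897661
```

View pics/pre.png

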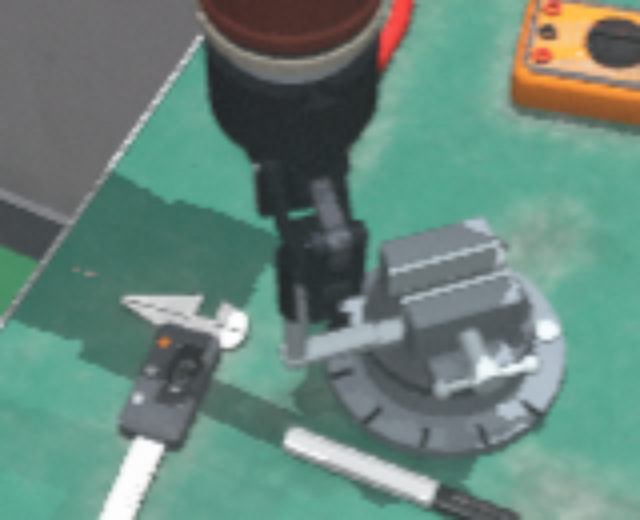

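The gripper stands over the crank grip around (310,270), with no contact on the way down and the vise unmoved. Next: close, check, and follow the arc.

```bash
python3 - <<'E'
from h import *
c=np.array([.5428,.1518]);r=.0860;k=np.pi
th0,th1=np.radians([-135.6,-75.6])
pt=lambda t,z:[*(c+r*np.array([np.cos(t),np.sin(t)])),z]
gripper_to(.0,35)
o=observe();print(o["opening"],o["grasp_force"],o["ft_force"])
if not .014<o["opening"]<.022: raise SystemExit("bad grasp")
for t in np.linspace(th0,th1,9)[1:]:
    s=move_l(pt(t,.093),feed=.06,rotation=[np.pi,0,t+k],max_force=30)
    o=observe();print(np.round(np.degrees(t)),s,np.round(o["eef_pos"],3),np.round(o["ft_force"],1),round(o["opening"],4))
    if s: break
print(o["time_s"])
E
```

```text
0.01593076080719316 34.11431550979614 [-2.57093676  0.83229691  4.88587268]
-128.0 False [0.49  0.085 0.093] [-2.1  3.6  5.6] 0.0161
-121.0 False [0.5   0.077 0.094] [0.2 1.  4.6] 0.0165
-113.0 False [0.512 0.072 0.094] [ 8.   0.2 -1.7] 0.0162
-106.0 False [0.52  0.07  0.093] [-3.1  3.7  7.1] 0.0158
-98.0 False [0.531 0.068 0.093] [-2.2  6.2  6.2] 0.0162
-91.0 False [0.542 0.067 0.093] [-2.4  6.7  6.4] 0.0163
-83.0 False [0.554 0.068 0.093] [-1.2  7.5  5.9] 0.0166
-76.0 False [0.562 0.07  0.093] [-8.2  7.  11.9] 0.0161
7.8
```

Two clicks passed. Now I'll release, retreat straight up and check.

```bash
python3 - <<'E'
from h import *
gripper_to(.06)
p=observe()["eef_pos"];print(move_l([p[0],p[1],.24],feed=.12,max_force=15))
movep([.35,-.35,.28],[np.pi,0,-.9])
hold(.3)
out=[]
for n in("top","side"):
    p,d=get_image(n);np.savez(f"{n}1.npz",p=p);out.append(p)
    for b in blobs(p,(240,165,330,245) if n=="top" else (300,160,390,240)):print(n,b)
    if n=="top": print("tab",blobs(p,(405,180,435,210)))
a=cv2.resize(out[0][165:245,238:338,::-1],(500,400)); b=cv2.resize(out[1][155:245,290:390,::-1],(300,270))
cv2.imwrite("pics/after.png",np.hstack([a,cv2.copyMakeBorder(b,0,130,0,0,0)]))
print(observe()["time_s"])
E
```

```text
False
top (np.int32(147), array([308, 173,  10,  21]), array([312.7, 183.2]))
top (np.int32(67), array([270, 206,  28,  18]), array([285.8, 217.9]))
top (np.int32(57), array([266, 208,  27,   9]), array([279. , 212.2]))
top (np.int32(36), array([280, 227,   8,   6]), array([283.4, 229.7]))
tab [(np.int32(127), array([414, 185,  16,  14]), array([421.8, 191.5]))]
side (np.int32(24), array([322, 188,   5,   7]), array([324.2, 191.1]))
side (np.int32(141), array([341, 194,   9,  20]), array([345.1, 203.6]))
11.7917
```

View pics/after.png

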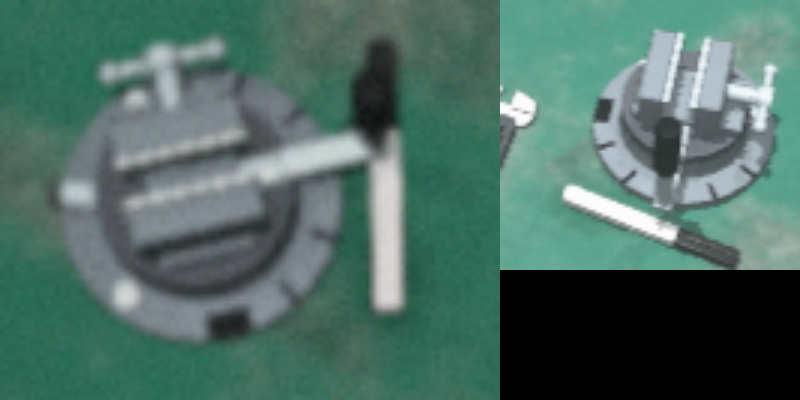

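In the top view, two thin marks lie between the home mark (228,323) and the crank: (295,295) and (325,238). The crank arm covers the third, and marks four and five are beyond it at (295,115) and (243,80). So the vise stands in notch 3, the turntable grip hasn't moved (421.8,191.5), and the arm is clear.

```bash
python3 - <<'E'
from h import *
g=plane("side",(345.1,203.6),.111);d=g-[.5428,.1518];print(g,np.hypot(*d),np.degrees(np.arctan2(d[1],d[0])))
print(job_done())
E
```

```text
[0.56164003 0.0675901 ] 0.08629167777049868 -77.38905966222319
the job is handed in; nothing more can be done
None
```

The vise was swivelled from the first notch to the third and let go, the turntable was left as it stood, and the job was handed in with about 12 s of the 35 s used.

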